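# Snap the brass stamp block into the sprung die shoe

### The job

Load the brass stamp block, star face up, into the grey die shoe at the middle of the bench: tip one end down, slide it under the overhang of the sprung brass cup and push it against the spring, then press the other end down until it is caught under the red lip and the block lies flat and held with nothing touching it. Go gently: feel for the cup, because the pocket is clamped in a different place along the shoe every time, and never force the block hard against the shoe. Leave the other things on the bench where they are.

Things in the scene. Friction and masses are not known exactly. Their poses are not given: they have to be found in the camera images.
- stamp_center (a point): Brass stamp block, 0.28 to 0.46 kg, lying star face up. Body 56 long x 28 wide x 26 mm high; at each end, flush with the underside, a tongue 12 mm long, 28 wide and 6 mm high, so 80 mm long in all along its x axis; y is across its width, z up. The two ends are alike: either may go first. This point is its centre, half-way up: 13 mm above the underside, 40 mm from either end.
- shoe: Grey iron die shoe fixed to the bench, 200 (x) x 80 (y) x 18 mm; origin centre of its underside, z up, x along the pocket towards the spring cup. On it a carrier with the pocket is clamped, centred in y, but anywhere from 16 mm before to 16 mm beyond the middle along x. This offset d is not measured: it must be felt or seen. The points below are marked on the shoe for d = 0.
- pocket_mid (a point): Middle of the pocket floor (hard black rubber, 20 mm above the bench) if d = 0; axes as the shoe. Loaded, the block's centre is at d along x, 13 mm above this. Side guides 8 mm high, 32 mm apart, stand at x = 24 to 35 and -52 to -22 mm (plus d); between them the sides are open for fingers, nothing above the floor. A block tipped 0.34 to 0.38 rad, front low, enters the cup with its rear above the lip.
- cup_face (a point): Foot of the brass spring cup's upright face at rest if d = 0: 35 mm in +x from the pocket middle, at floor height. Cup 26 wide, 17 high; its overhang reaches 5 mm back towards the pocket, 13 to 17 mm above the floor. It yields in +x: 3 N at first touch, 0.6 N more per mm, 10.8 N at the end of its 13 mm stroke. Spring housing 24 to 44 mm behind the face, 26 high.
- red_wall (a point): Foot of the red wall's face if d = 0: 40 mm in -x from the pocket middle, floor height. Wall 12 high. Its fixed lip juts 4 mm into the pocket, underside 8 mm up, top 12 mm up at the wall, bevelled to 10 at the tip. The block's rear passes the lip only with the cup pushed in 9 to 13 mm (8.5 to 10.8 N); let back, the spring slides the block to the wall, its tongue under the lip.
- octagon: Green glazed octagon tile, about 90 mm across, 12 mm thick, loose; leave alone. Origin centre of underside.
- blank1: Raw clay tile blank, 100 x 100 x 14 mm, on a wooden board; leave alone. Origin centre of underside.
- blank2: The other clay tile blank, alike.
- straightedge: Steel straightedge, 32 x 300 x 5 mm, lying loose; leave alone. Origin centre of underside.
- mallet: Small hammer lying on the bench; leave alone.
- slipbowl: Blue bowl, 120 mm across, 60 mm high; leave alone. Origin centre of underside.
- stamp: The same brass stamp block, at its origin: the centre of its underside.
Things that resemble listed ones, but are neither listed nor needed, are in the scene too. Of the things like the shoe, leave any that is orange; of the rest the smaller one is meant.

How it is judged:
On the way, in this order (a step that is already met when the one before it is completed fails the run):
1. the block, one end tipped down in the shoe, is pressed against the spring cup with more than 3 N (angle between stamp_center's own z axis and vertical between 0.08 and 0.8 rad and contact force between stamp and cup_c0 above 3 N and x of stamp_center in the frame of shoe between -0.03 and 0.035 m and y of stamp_center in the frame of shoe between -0.006 and 0.006 m), for 0.1 s.
2. the other end is down and the block lies flat in the pocket (x of stamp_center in the frame of shoe between -0.021 and 0.021 m and y of stamp_center in the frame of shoe between -0.004 and 0.004 m and z of stamp_center in the frame of shoe between 0.029 and 0.0355 m and angle between stamp_center's own z axis and vertical below 0.05 rad and angle between the x axis of stamp_center and the x axis of shoe, either way round below 0.09 rad), for 0.2 s.
At the end, for the whole second after the job is handed in: The block rests flat in the pocket, star face up: centre 29 to 35.5 mm above the shoe's underside, within 4 mm of its centre line and 21 mm of its middle along it, level within 0.05 rad, in line with the shoe within 0.09 rad (either way round), at rest and untouched (all of step 2 and linear speed of stamp below 0.01 m/s and angular speed of stamp below 0.1 rad/s).
It fails at once if the block is forced against the shoe with more than 40 N (contact force between stamp and shoe above 40 N).
It fails at once if another thing on the bench is moved by more than 20 mm (distance of any of octagon, blank1, blank2, straightedge, mallet, slipbowl from where it was at the start of the episode above 0.02 m).
It also fails if it takes over 64 s, if anything falls off the work surface, if the arm or the gripper's body presses on something with over 40 N, if the wrist force passes 120 N, or if a joint passes its speed limit or range.

### The arm

A 6-joint arm with a two-finger parallel gripper is mounted at the origin on the work surface. World frame = base frame: x ahead of the robot, y to its left, z up, the work surface at z = 0. Lengths are in m, angles in rad, forces in N, time in s.
With the tool pointing down it reaches from about 0.35 to 0.85 m from the base axis. Payload 8.1 kg.
Tool frame: the origin (TCP) lies on the centre line of the jaws, within the pads' length; the fingertips stand 19 mm ahead of it and the grasp point (between the pads) is the TCP (robot.tips_ahead is the distance from the TCP to the fingertips, in m); y points along the fingers, z is the direction in which the jaws open and shut, and the axes are right-handed (so a half turn about y gives the same grasp; the last joint's range is limited). The gripper opens to 93 mm and grips with 3 to 60 N. Pads are 15 mm wide; open, the fingers measure 128 mm over their backs; the gripper's body (75 mm by 188 mm) begins 65 mm behind the grasp point.
Start: joints at [1.163, 0.13, 1.488, -0, 1.523, -0.085], TCP at [0.19, 0.569, 0.238] pointing down, gripper open.
Joint ranges: [-2.96, 2.96], [-0.89, 2.26], [0.02, 2.5], [-1.34, 4.48], [0, 2.73], [-2.66, 2.66]. Speed limits (rad/s): [2.39, 2.39, 2.79, 3.14, 3.14, 3.14].

### API

Orientations are given as a rotation vector (axis times angle).
In Python, from plant import robot, imaging, models gives the robot as it stands.
- The arm moves only by the tool carry_out, never from a script. Its argument "motion" is one flat list of numbers, 7 for each row, row after row: the shift along the tool's x, y, z in m, then the turn, a rotation vector about the tool's x, y, z in degrees, then the opening, from -1 (shut) to 1 (fully open). A call has exactly 5 rows; each row shifts and turns the pose as measured when the row begins, along the tool's axes as they then stand; what a row does not reach is not made up. A row lasts 1/10 s, in which the tool goes at most 50 mm and 8.59 degrees, less where a joint would pass 70% of its speed; a pose out of reach is approached as far as the arm can. A call is refused whole if a number of a shift passes 0.05 or a number of a turn 8.59, either way. A call with a gripper value outside its range is refused whole. The fingers move at their own pace and stop on an object; "squeeze" is the grip in N (left out, the last holds). Time passes only in rows, so rows that do not move let the fingers close, or fill a call up. It gives the time, the measured TCP pose, the force and the opening at its end, in the units of the state.
- robot.read_state(): the state, without advancing time (a new reading comes with each control period).
- imaging.read_camera(name): name is "scene" or "top" or "wrist"; returns the picture (384x512x3 uint8, blue, green, red); there is no depth.
- imaging.camera_model(name): a dict with "K" (3x3 intrinsics, pixels), "position" and "orientation" of the camera in the world. Camera axes: x right, y down, z forward; pixel columns grow to the right and rows downward; lengths in m; the calibration is good to about 2 mm. A picture is of the moment at which its call begins: read the wrist's pose just before it. camera_model takes no time and is no camera call; for the wrist camera it gives the pose at the moment of the call.
- robot.close_job(): hands the job in, once; it reports no verdict.
Trained networks look in the newest picture that a camera, given by its name, has taken for a name from the list of things; names that differ only in an ending like _2 or _b are one class to them, and where a whole thing is asked for, a point or a joint stands for the part that bears it (a point fixed in the world has none). Each returns a list of dicts, best first, with "confidence" (0 to 1); they miss things now and then, are a little off and sometimes report something else, mostly with a low value. They report only what shows in the picture. A call takes as long as a camera call. They do not tell look-alikes from the thing itself.
- models.outline_of(camera, thing): "pixels" (384x512 bool, what is visible of it) and "pixel" ([column, row] in pixels, amid what is visible of it).
The state is a dict: "t": time; "q": joint angles; "dq": joint speeds; "joint_torque": joint torques, N m; "tool_pos": TCP position; "orientation": TCP orientation; "force": force on the tool from outside, world axes, zero at the start; "wrist_torque": the same for the moment, N m; "opening": finger opening in m.
Only numpy, scipy, OpenCV 4.12 (cv2) and the standard library are available. Lean on these libraries where they do the work, as an engineer would, in place of code of your own. Each camera call takes 0.05 s, during which the arm holds its last target.

## Working session

There is one attempt and no reset: what is moved stays moved. The work goes in short steps, Python scripts to look and compute and a tool call to move; the robot and the scene stay as the last step left them, time stands still between calls to the robot, and variables do not carry over. Pictures are saved under pics/ and viewed, and the job is handed in when it is done.

Besides the shell and the picture viewer there is one more tool, called after "Emit:" as a command line: name --argument value ..., lists and objects as JSON in quotes. carry_out: Moves the arm, as the interface text tells. Its arguments: {"type":"object","properties":{"motion":{"type":"array","items":{"type":"number"}},"squeeze":{"type":"number"}},"required":["motion"]}

```bash
ls; mkdir -p pics; python3 - <<'E'
from plant import robot, imaging, models
import cv2
s=robot.read_state()
print(s)
for n in ["scene","top","wrist"]:
    im=imaging.read_camera(n); cv2.imwrite(f"pics/{n}0.png",im)
    m=imaging.camera_model(n); print(n,m)
    for th in ["stamp","shoe","pocket_mid","cup_face","red_wall","stamp_center"]:
        print(n,th,[(round(d["confidence"],2),[int(v) for v in d["pixel"]],int(d["pixels"].sum())) for d in models.outline_of(n,th)][:4])
E
```

```text
pics
{'t': 0.0, 'q': array([ 1.16263438e+00,  1.31137196e-01,  1.48923769e+00,  3.26811759e-05,
        1.52303449e+00, -8.54004637e-02]), 'dq': array([ 0.00105494, -0.00012075, -0.0001334 ,  0.00148823, -0.00253364,
       -0.00065905]), 'joint_torque': array([ 1.25577313e-03, -5.59816968e+01, -4.91786599e+01,  7.69870891e-02,
        3.53394309e-02, -1.36239610e-04]), 'tool_pos': array([0.19006942, 0.56854182, 0.23662459]), 'orientation': array([-1.55767089,  0.25373436, -0.25298468]), 'force': array([-0.35388766, -0.23928429,  0.35397194]), 'wrist_torque': array([-0.0677091 , -0.00150915, -0.01828155]), 'opening': 0.09300776328599021}
scene {'K': array([[415.23908835,   0.        , 257.12124516],
       [  0.        , 415.23908835, 196.7494843 ],
       [  0.        ,   0.        ,   1.        ]]), 'position': array([1.05256654, 0.64129414, 1.18487648]), 'orientation': array([-0.86020777, -2.6448972 ,  0.93894454])}
scene stamp [(0.61, [166, 186], 630), (0.58, [327, 273], 241), (0.38, [257, 290], 1122)]
scene shoe [(0.8, [267, 232], 1176), (0.62, [293, 139], 594), (0.57, [363, 232
[... 916 characters left out ...]
5, 169], 1478), (0.67, [164, 251], 2650), (0.42, [148, 187], 237)]
top red_wall [(0.97, [161, 253], 2600), (0.96, [315, 282], 1512), (0.7, [218, 170], 1438), (0.41, [144, 186], 246)]
top stamp_center [(0.72, [147, 182], 217)]
wrist {'K': array([[288.17190843,   0.        , 254.14486239],
       [  0.        , 288.17190843, 187.17067513],
       [  0.        ,   0.        ,   1.        ]]), 'position': array([0.11804871, 0.59304924, 0.38575615]), 'orientation': array([2.35971096, 1.69911031, 0.23586459])}
wrist stamp []
wrist shoe [(0.45, [8, 243], 181)]
wrist pocket_mid [(0.47, [7, 241], 166)]
wrist cup_face [(0.69, [2, 243], 201)]
wrist red_wall [(0.48, [7, 242], 202)]
wrist stamp_center []
```

View pics/top0.png

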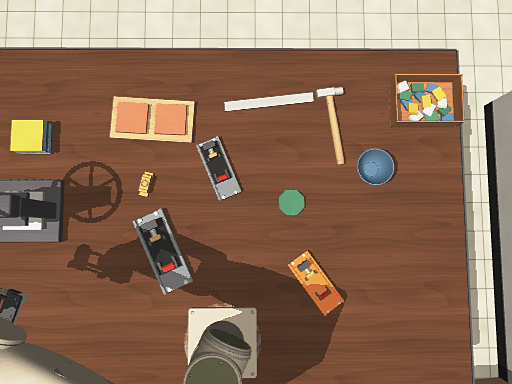

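View pics/scene0.png

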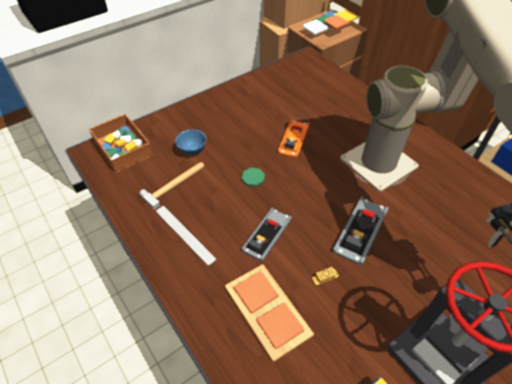

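View pics/wrist0.png

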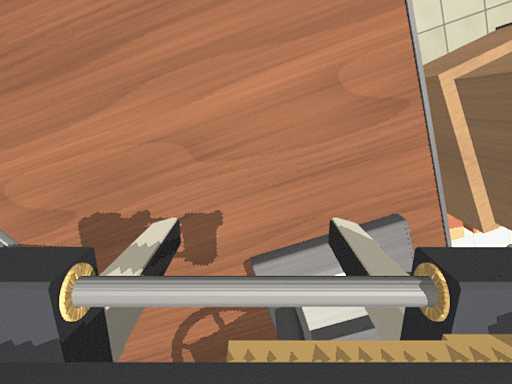

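The top picture shows the stamp at (146,184), the smaller grey shoe at (217,168) (red lip towards the lower right, cup up-left), a larger grey one at (162,251) and an orange one at (315,283). Next I measure their poses and sizes.

```bash
cat > h.py <<'E'
import numpy as np, cv2
from scipy.spatial.transform import Rotation as R
from plant import robot, imaging, models
def deproj(m,px,z):
    K=m["K"];Rm=R.from_rotvec(m["orientation"]).as_matrix();p=m["position"]
    px=np.atleast_2d(px).astype(float)
    d=(np.linalg.inv(K)@np.c_[px,np.ones(len(px))].T).T@Rm.T
    s=(z-p[2])/d[:,2]
    return p+d*s[:,None]
def proj(m,X):
    K=m["K"];Rm=R.from_rotvec(m["orientation"]).as_matrix()
    c=(np.atleast_2d(X)-m["position"])@Rm
    u=c@K.T
    return u[:,:2]/u[:,2:]
def state():
    s=robot.read_state();Rm=R.from_rotvec(s["orientation"]).as_matrix()
    return s,np.array(s["tool_pos"]),Rm
def rect(m,mask,z):
    ys,xs=np.nonzero(mask)
    P=deproj(m,np.c_[xs,ys],z)[:,:2]
    (c,wh,a)=cv2.minAreaRect((P*1000).astype(np.float32))
    b=cv2.boxPoints((c,wh,a))
    return np.array(c)/1000,wh,a
E
python3 - <<'E'
from h import *
for n in ["top","scene"]:
    im=imaging.read_camera(n);m=imaging.camera_model(n)
    for th,z in [("stamp",.02),("shoe",.018)]:
        for d in models.outline_of(n,th)[:4]:
            print(n,th,round(d["confidence"],2),d["pixel"],rect(m,d["pixels"],z))
    s=4
    if n=="top":
        cv2.imwrite("pics/topz.png",cv2.resize(im[125:225,120:260],None,fx=5,fy=5,interpolation=cv2.INTER_CUBIC))
    else:
        cv2.imwrite("pics/scenez.png",cv2.resize(im[195:295,230:350],None,fx=6,fy=6,interpolation=cv2.INTER_CUBIC))
E
```

```text
top stamp 0.46 [146.6, 185.5] (array([0.50861404, 0.25008937]), (27.908477783203125, 73.8189697265625), 72.75423431396484)
top shoe 0.89 [216.1, 167.3] (array([0.5583717, 0.0127226]), (198.682861328125, 78.72183227539062), 21.891515731811523)
top shoe 0.6 [161.7, 249.5] (array([0.29042996, 0.1891572 ]), (253.80145263671875, 104.07870483398438), 24.33070945739746)
top shoe 0.55 [316.9, 280.6] (array([ 0.18841785, -0.3005484 ]), (199.37025451660156, 81.0530014038086), 35.7050895690918)
scene stamp 0.7 [326.9, 272.1] (array([0.51410663, 0.25395969]), (41.65446090698242, 82.39804077148438), 77.69991302490234)
scene shoe 0.71 [293.8, 137.4] (array([ 0.19306691, -0.29003098]), (212.609375, 83.88396453857422), 35.55596923828125)
scene shoe 0.65 [360.0, 229.3] (array([0.2928562, 0.1967233]), (269.5638122558594, 105.01258850097656), 23.654083251953125)
scene shoe 0.61 [269.2, 233.9] (array([0.56179797, 0.02171779]), (205.5777130126953, 86.97061920166016), 22.612199783325195)
```

View pics/topz.png

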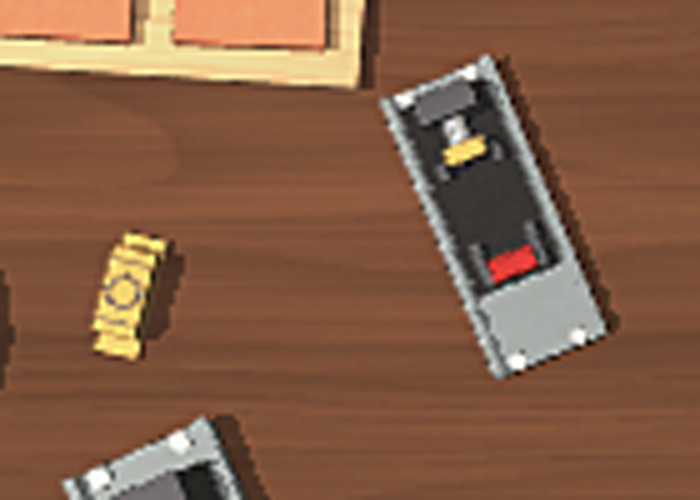

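View pics/scenez.png

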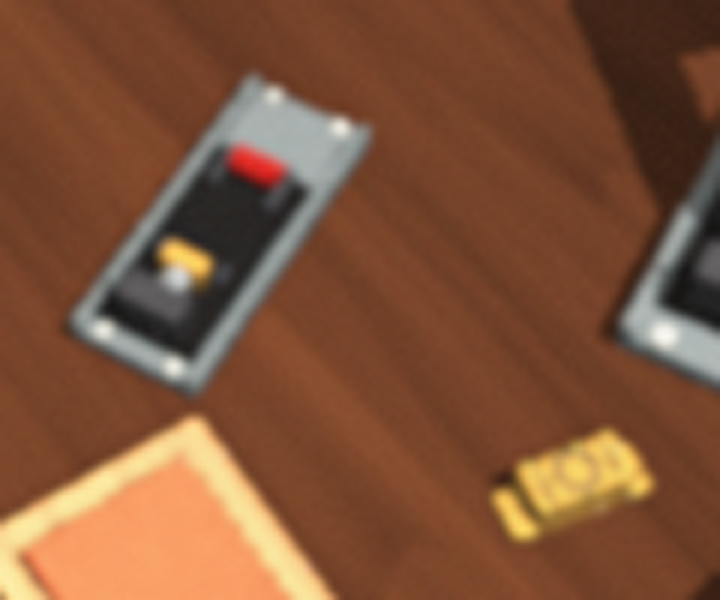

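```bash
cat >> h.py <<'E'
def Rtool(yaw,tilt=0.0,flip=False):
    """tool with jaws along world y of frame at yaw; tilt: block x dips by tilt. columns = tool x,y,z.
    frame F: x=block/shoe x dir, dipped; z up. tool y = -Fz, tool z = +-Fy, tool x = y cross z"""
    F=R.from_euler('z',yaw).as_matrix()@R.from_euler('y',tilt).as_matrix()
    ty=-F[:,2]; tz=F[:,1]*(-1 if flip else 1); tx=np.cross(ty,tz)
    return np.c_[tx,ty,tz]
def plan(p0,R0,p1,R1,step=0.05,ang=8.5):
    """rows (shift tool mm, turn deg) from pose0 to pose1, interpolated"""
    rv=R.from_matrix(R0.T@R1).as_rotvec(degrees=True)
    n=int(max(np.ceil(np.linalg.norm(p1-p0)/step-1e-6),np.ceil(np.linalg.norm(rv)/ang-1e-6),1))
    n=-(-n//5)*5
    Rc=R0.copy();rows=[]
    for i in range(n):
        rows.append(np.r_[Rc.T@((p1-p0)/n),rv/n])
        Rc=Rc@R.from_rotvec(rv/n,degrees=True).as_matrix()
    return np.array(rows)
def show(rows):
    for i,r in enumerate(rows):
        print(i,", ".join(f"{v:.4f}" for v in r[:3])+", "+", ".join(f"{v:.2f}" for v in r[3:]))
E
python3 - <<'E'
from h import *
s,p,Rm=state();print(p,"\n",Rm.round(3))
m=imaging.camera_model("wrist");Rc=R.from_rotvec(m["orientation"]).as_matrix()
print("cam in tool",Rm.T@(m["position"]-p),"\n",(Rm.T@Rc).round(3))
for f in (0,1):
  for yaw in (-17,163):
    R1=Rtool(np.radians(yaw),0,f); print(f,yaw,R.from_matrix(Rm.T@R1).as_rotvec(degrees=True))
E
```

```text
[0.1903122  0.56900669 0.23763737] 
 [[ 0.948 -0.     0.317]
 [-0.317 -0.     0.948]
 [ 0.    -1.    -0.   ]]
cam in tool [-7.61562869e-02 -1.48087782e-01 -1.32631151e-04] 
 [[-0.     0.962  0.273]
 [ 0.    -0.273  0.962]
 [ 1.     0.    -0.   ]]
0 -17 [ 2.57350578e-03 -1.49495702e+00  7.26168221e-04]
0 163 [-1.13125299e-03  1.78505043e+02  4.00910701e-03]
1 -17 [-1.13125299e-03  1.78505043e+02  4.00910701e-03]
1 163 [ 2.57350578e-03 -1.49495702e+00  7.26168221e-04]
```

```bash
python3 - <<'E'
from h import *
s,p,Rm=state()
show(plan(p,Rm,np.array([.512,.252,.15]),Rtool(np.radians(-17.5))))
E
```

```text
0 0.0406, 0.0088, -0.0199, 0.00, -0.10, 0.00
1 0.0405, 0.0088, -0.0199, 0.00, -0.10, 0.00
2 0.0405, 0.0088, -0.0200, 0.00, -0.10, 0.00
3 0.0405, 0.0088, -0.0201, 0.00, -0.10, 0.00
4 0.0404, 0.0088, -0.0201, 0.00, -0.10, 0.00
5 0.0404, 0.0088, -0.0202, 0.00, -0.10, 0.00
6 0.0404, 0.0088, -0.0203, 0.00, -0.10, 0.00
7 0.0403, 0.0088, -0.0204, 0.00, -0.10, 0.00
8 0.0403, 0.0088, -0.0204, 0.00, -0.10, 0.00
9 0.0402, 0.0088, -0.0205, 0.00, -0.10, 0.00
```

```bash
python3 - <<'E'
from h import *
s,p,Rm=state()
show(plan(p,Rm,np.array([.26,.33,.23]),Rtool(np.radians(-17.5))))
show(plan(np.array([.26,.33,.23]),Rtool(np.radians(-17.5)),np.array([.512,.252,.15]),Rtool(np.radians(-17.5))))
E
```

```text
0 0.0284, 0.0015, -0.0409, 0.00, -0.20, 0.00
1 0.0282, 0.0015, -0.0410, 0.00, -0.20, 0.00
2 0.0281, 0.0015, -0.0411, 0.00, -0.20, 0.00
3 0.0280, 0.0015, -0.0412, 0.00, -0.20, 0.00
4 0.0278, 0.0015, -0.0413, 0.00, -0.20, 0.00
0 0.0264, 0.0080, 0.0001, 0.00, 0.00, 0.00
1 0.0264, 0.0080, 0.0001, 0.00, 0.00, 0.00
2 0.0264, 0.0080, 0.0001, 0.00, 0.00, 0.00
3 0.0264, 0.0080, 0.0001, 0.00, 0.00, 0.00
4 0.0264, 0.0080, 0.0001, 0.00, 0.00, 0.00
5 0.0264, 0.0080, 0.0001, 0.00, 0.00, 0.00
6 0.0264, 0.0080, 0.0001, 0.00, 0.00, 0.00
7 0.0264, 0.0080, 0.0001, 0.00, 0.00, 0.00
8 0.0264, 0.0080, 0.0001, 0.00, 0.00, 0.00
9 0.0264, 0.0080, 0.0001, 0.00, 0.00, 0.00
```

Emit:
carry_out --motion '[0.028,0.0015,-0.041,0,-0.2,0,1,0.028,0.0015,-0.041,0,-0.2,0,1,0.028,0.0015,-0.041,0,-0.2,0,1,0.028,0.0015,-0.041,0,-0.2,0,1,0.028,0.0015,-0.041,0,-0.2,0,1]'

```text
t: 1.85
tool_pos: [0.2588, 0.33, 0.2264]
orientation: [-1.562, 0.235, -0.232]
force: [1.6, 0.5, -0.1]
opening: 0.0932
```

Emit:
carry_out --motion '[0.04,0.012,0,0,0,0,1,0.04,0.012,0,0,0,0,1,0.04,0.012,0,0,0,0,1,0.04,0.012,0,0,0,0,1,0.04,0.012,0,0,0,0,1]'

```text
t: 2.35
tool_pos: [0.4558, 0.2655, 0.1709]
orientation: [-1.552, 0.226, -0.24]
force: [0.2, 1.1, 0.1]
opening: 0.093
```

Emit:
carry_out --motion '[0.03,0.01,0,0,0,0,1,0.028,0.01,0.003,0,0,0,1,0,0,0,0,0,0,1,0,0,0,0,0,0,1,0,0,0,0,0,0,1]'

```text
t: 2.85
tool_pos: [0.5172, 0.2473, 0.148]
orientation: [-1.554, 0.233, -0.242]
force: [0.3, 0.3, 0.1]
opening: 0.093
```

```bash
python3 - <<'E'
from h import *
s,p,Rm=state();print(p)
m=imaging.camera_model("wrist");im=imaging.read_camera("wrist");cv2.imwrite("pics/w1.png",im)
for d in models.outline_of("wrist","stamp")[:3]:
    for z in (.013,.026,0.006): print(round(d["confidence"],2),d["pixel"],z,rect(m,d["pixels"],z))
E
```

```text
[0.51723583 0.24728219 0.14801794]
0.76 [254.2, 170.2] 0.013 (array([0.50665469, 0.25306502]), (29.204586029052734, 78.61460876464844), 76.3668212890625)
0.76 [254.2, 170.2] 0.026 (array([0.50375165, 0.2538168 ]), (27.861526489257812, 74.99932098388672), 76.36681365966797)
0.76 [254.2, 170.2] 0.006 (array([0.50821786, 0.25266022]), (29.927797317504883, 80.56132507324219), 76.36680603027344)
```

View pics/w1.png

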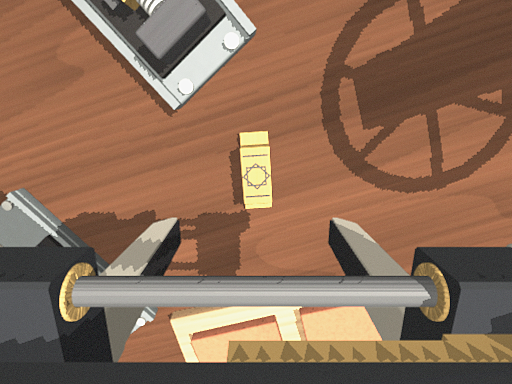

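```bash
python3 - <<'E'
from h import *
im=cv2.imread("pics/w1.png")
cv2.imwrite("pics/w1z.png",cv2.resize(im[120:220,220:295],None,fx=6,fy=6,interpolation=cv2.INTER_CUBIC))
m=imaging.camera_model("wrist")
for yaw in (-13.6,-12.5):
  c=np.array([.508,.2527]);a=np.radians(yaw);ux=np.array([np.cos(a),np.sin(a)]);uy=np.array([-ux[1],ux[0]])
  pts=[np.r_[c+x*ux+y*uy,z] for x,z in [(-.04,.006),(-.04,0),(-.028,.026),(.028,.026),(.04,.006),(.04,0)] for y in (-.014,.014)]
  print(((proj(m,np.array(pts))-[220,120])*6).round(0).tolist())
E
```

```text
[[114.0, 76.0], [283.0, 65.0], [116.0, 73.0], [281.0, 62.0], [114.0, 166.0], [293.0, 154.0], [141.0, 503.0], [310.0, 493.0], [150.0, 529.0], [306.0, 519.0], [151.0, 518.0], [304.0, 508.0]]
[[110.0, 78.0], [278.0, 64.0], [111.0, 75.0], [277.0, 60.0], [111.0, 168.0], [290.0, 153.0], [145.0, 505.0], [313.0, 491.0], [154.0, 530.0], [311.0, 518.0], [155.0, 519.0], [308.0, 506.0]]
```

View pics/w1z.png

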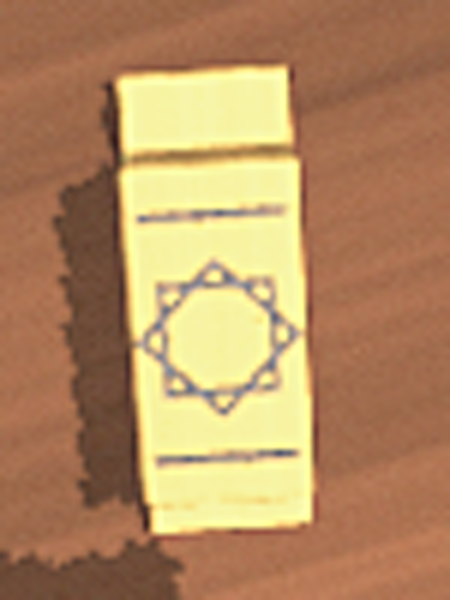

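```bash
python3 - <<'E'
from h import *
s,p,Rm=state()
R1=Rtool(np.radians(-14.2));a=np.array([.5086,.253,.05]);b=a.copy();b[2]=.0235
show(plan(p,Rm,a,R1)); show(plan(a,R1,b,R1))
E
```

```text
0 -0.0021, 0.0197, 0.0004, -0.06, -0.62, 0.07
1 -0.0020, 0.0197, 0.0004, -0.06, -0.62, 0.07
2 -0.0020, 0.0197, 0.0005, -0.06, -0.62, 0.07
3 -0.0020, 0.0197, 0.0005, -0.06, -0.62, 0.07
4 -0.0020, 0.0197, 0.0006, -0.06, -0.62, 0.07
0 0.0000, 0.0053, 0.0000, 0.00, 0.00, 0.00
1 0.0000, 0.0053, 0.0000, 0.00, 0.00, 0.00
2 0.0000, 0.0053, 0.0000, 0.00, 0.00, 0.00
3 0.0000, 0.0053, 0.0000, 0.00, 0.00, 0.00
4 0.0000, 0.0053, 0.0000, 0.00, 0.00, 0.00
```

Emit:
carry_out --motion '[-0.002,0.02,0.0005,-0.06,-0.62,0.07,1,-0.002,0.02,0.0005,-0.06,-0.62,0.07,1,-0.002,0.02,0.0005,-0.06,-0.62,0.07,1,-0.002,0.02,0.0005,-0.06,-0.62,0.07,1,-0.002,0.02,0.0005,-0.06,-0.62,0.07,1]'

```text
t: 3.45
tool_pos: [0.5104, 0.2582, 0.0544]
orientation: [-1.555, 0.179, -0.199]
force: [0.2, 0.3, 1.0]
opening: 0.0933
```

Emit:
carry_out --motion '[0,0.001,0,0,0,0,1,0,0,0,0,0,0,0,0,0,0,0,0,0,0,0,0,0,0,0,0,0,0,0,0,0,0,0,0]'

```text
t: 3.95
tool_pos: [0.5091, 0.2599, 0.056]
orientation: [-1.554, 0.175, -0.198]
force: [-0.4, 0.6, 0.2]
opening: 0.0656
```

```bash
python3 - <<'E'
from h import *
s,p,Rm=state();print(p,s["opening"])
R1=Rtool(np.radians(-14.2));b=np.array([.5086,.253,.0235])
show(plan(p,Rm,b,R1))
E
```

```text
[0.50913672 0.25986403 0.05595517] 0.06555614388174236
0 0.0001, 0.0065, -0.0014, -0.12, 0.11, 0.15
1 0.0002, 0.0065, -0.0014, -0.12, 0.11, 0.15
2 0.0002, 0.0065, -0.0014, -0.12, 0.11, 0.15
3 0.0002, 0.0065, -0.0014, -0.12, 0.11, 0.15
4 0.0002, 0.0065, -0.0014, -0.12, 0.11, 0.15
```

Emit:
carry_out --motion '[0,0.008,-0.002,-0.1,0.1,0.15,0,0,0.008,-0.002,-0.1,0.1,0.15,0,0,0.007,-0.002,-0.1,0.1,0.15,0,0,0.006,-0.001,-0.1,0.1,0.15,0,0,0,0,0,0,0,0]'

```text
t: 4.45
tool_pos: [0.5084, 0.2525, 0.0252]
orientation: [-1.559, 0.191, -0.196]
force: [-0.4, -0.3, 0.2]
opening: 0.0464
```

```bash
python3 - <<'E'
from h import *
s,p,Rm=state();print(p,s["opening"],s["force"])
R1=Rtool(np.radians(-14.2));b=np.array([.5086,.253,.0235])
show(plan(p,Rm,b,R1))
m=imaging.camera_model("wrist");im=imaging.read_camera("wrist");cv2.imwrite("pics/w2.png",im)
E
```

```text
[0.50843409 0.2524592  0.02520778] 0.04639195755458672 [-0.36964788 -0.30892684  0.21544904]
0 0.0000, 0.0003, 0.0001, -0.04, 0.01, 0.04
1 0.0000, 0.0003, 0.0001, -0.04, 0.01, 0.04
2 0.0000, 0.0003, 0.0001, -0.04, 0.01, 0.04
3 0.0000, 0.0003, 0.0001, -0.04, 0.01, 0.04
4 0.0000, 0.0003, 0.0001, -0.04, 0.01, 0.04
```

View pics/w2.png

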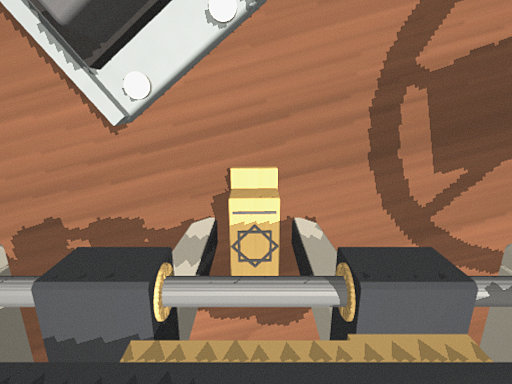

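The block (cols 229–279, star at (255,245)) sits centred between the fingers. I lower slightly and grip.

Emit:
carry_out --motion '[0,0.0015,0,0,0,0,-0.5,0,0,0,0,0,0,-0.5,0,0,0,0,0,0,-0.5,0,0,0,0,0,0,-0.5,0,0,0,0,0,0,-0.5]' --squeeze 50

```text
t: 5.0
tool_pos: [0.5089, 0.2527, 0.0242]
orientation: [-1.559, 0.19, -0.197]
force: [0.7, 0.1, -3.0]
opening: 0.0272
```

Emit:
carry_out --motion '[0,0,0,0,0,0,-0.9,0,-0.005,0,0,0,0,-0.9,0,-0.03,0,0,0,0,-0.9,0,-0.03,0,0,0,0,-0.9,0,-0.03,0,0,0,0,-0.9]'

```text
t: 5.5
tool_pos: [0.5023, 0.2502, 0.1145]
orientation: [-1.566, 0.201, -0.186]
force: [0.1, 0.5, -3.6]
opening: 0.0275
```

```bash
python3 - <<'E'
from h import *
s,p,Rm=state();print(p,s["opening"],s["force"])
R1=Rtool(np.radians(22));b=np.array([.49,-.01,.16])
show(plan(p,Rm,b,R1))
E
```

```text
[0.5022676  0.25019712 0.11452982] 0.027450685391153532 [ 0.1119332   0.47391005 -3.61618942]
0 0.0051, -0.0045, -0.0256, 0.01, -3.61, -0.06
1 0.0035, -0.0045, -0.0258, 0.01, -3.61, -0.06
2 0.0019, -0.0045, -0.0260, 0.01, -3.61, -0.06
3 0.0002, -0.0045, -0.0261, 0.01, -3.61, -0.06
4 -0.0014, -0.0045, -0.0260, 0.01, -3.61, -0.06
5 -0.0030, -0.0045, -0.0259, 0.01, -3.61, -0.06
6 -0.0047, -0.0045, -0.0256, 0.01, -3.61, -0.06
7 -0.0063, -0.0045, -0.0253, 0.01, -3.61, -0.06
8 -0.0078, -0.0045, -0.0248, 0.01, -3.61, -0.06
9 -0.0094, -0.0045, -0.0243, 0.01, -3.61, -0.06
```

```bash
python3 - <<'E'
from h import *
s,p,Rm=state()
R1=Rtool(np.radians(22));b=np.array([.633,.046,.17])
show(plan(p,Rm,b,R1))
E
```

```text
0 0.0352, -0.0113, -0.0333, 0.02, -7.22, -0.12
1 0.0308, -0.0112, -0.0374, 0.02, -7.22, -0.12
2 0.0258, -0.0112, -0.0410, 0.02, -7.22, -0.12
3 0.0205, -0.0111, -0.0439, 0.02, -7.22, -0.12
4 0.0148, -0.0111, -0.0462, 0.02, -7.22, -0.12
```

Emit:
carry_out --motion '[0.035,-0.012,-0.033,0,-7.2,-0.1,-0.9,0.031,-0.011,-0.037,0,-7.2,-0.1,-0.9,0.026,-0.011,-0.041,0,-7.2,-0.1,-0.9,0.02,-0.011,-0.044,0,-7.2,-0.1,-0.9,0.015,-0.011,-0.046,0,-7.2,-0.1,-0.9]'

```text
t: 6.0
tool_pos: [0.6347, 0.0502, 0.1765]
orientation: [-1.545, -0.325, 0.323]
force: [2.3, 0.4, -2.6]
opening: 0.0279
```

```bash
python3 - <<'E'
from h import *
s,p,Rm=state();print(p,Rm[:,0])
R1=Rtool(np.radians(22));b=np.array([.633,.046,.17])
show(plan(p,Rm,b,R1))
E
```

```text
[0.63473011 0.05019082 0.17645876] [0.91599915 0.4011765  0.00172391]
0 -0.0007, 0.0013, -0.0006, -0.02, 0.33, 0.02
1 -0.0007, 0.0013, -0.0006, -0.02, 0.33, 0.02
2 -0.0006, 0.0013, -0.0006, -0.02, 0.33, 0.02
3 -0.0006, 0.0013, -0.0006, -0.02, 0.33, 0.02
4 -0.0006, 0.0013, -0.0006, -0.02, 0.33, 0.02
```

Emit:
carry_out --motion '[-0.003,0.006,-0.003,0,0.8,0,-0.9,0,0,0,0,0.8,0,-0.9,0,0,0,0,0,0,-0.9,0,0,0,0,0,0,-0.9,0,0,0,0,0,0,-0.9]'

```text
t: 6.5
tool_pos: [0.6345, 0.0419, 0.1712]
orientation: [-1.549, -0.3, 0.297]
force: [-0.1, 0.5, -5.0]
opening: 0.0277
```

```bash
python3 - <<'E'
from h import *
s,p,Rm=state();print(p,Rm.round(4),s["dq"].round(3))
m=imaging.camera_model("wrist");im=imaging.read_camera("wrist");cv2.imwrite("pics/w3.png",im)
print(m)
import pickle;pickle.dump(m,open("m3.pkl","wb"))
cv2.imwrite("pics/w3z.png",cv2.resize(im[0:240,130:380],None,fx=2.5,fy=2.5,interpolation=cv2.INTER_CUBIC))
for d in models.outline_of("wrist","shoe")[:3]:
    print(round(d["confidence"],2),d["pixel"],rect(m,d["pixels"],.018))
E
```

```text
[0.63446509 0.04187763 0.17123329] [[ 9.284e-01  1.600e-03 -3.716e-01]
 [ 3.716e-01  1.000e-03  9.284e-01]
 [ 1.800e-03 -1.000e+00  4.000e-04]] [ 0.016 -0.003  0.013  0.003  0.004  0.009]
{'K': array([[288.17190843,   0.        , 254.14486239],
       [  0.        , 288.17190843, 187.17067513],
       [  0.        ,   0.        ,   1.        ]]), 'position': array([0.56348459, 0.01373251, 0.31920092]), 'orientation': array([1.66227206, 2.45649297, 0.34286007])}
0.98 [497.5, 24.3] (array([0.41002048, 0.19669917]), (37.61356735229492, 32.721683502197266), 24.259231567382812)
0.73 [256.7, 85.7] (array([0.56471222, 0.01727185]), (190.9161834716797, 79.42144775390625), 22.38715934753418)
```

View pics/w3z.png

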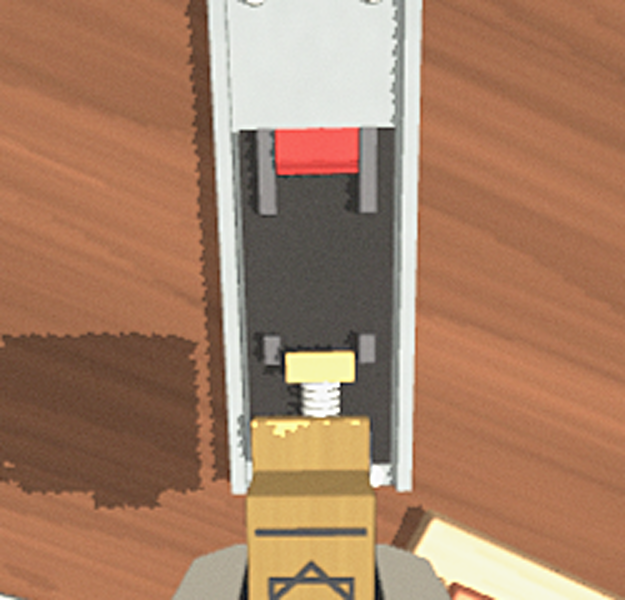

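```bash
python3 - <<'E'
import cv2
im=cv2.imread("pics/w3.png")
cv2.imwrite("pics/a.png",cv2.resize(im[45:160,210:310],None,fx=5,fy=5,interpolation=cv2.INTER_CUBIC))
E
```

```text
(no output)
```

View pics/a.png

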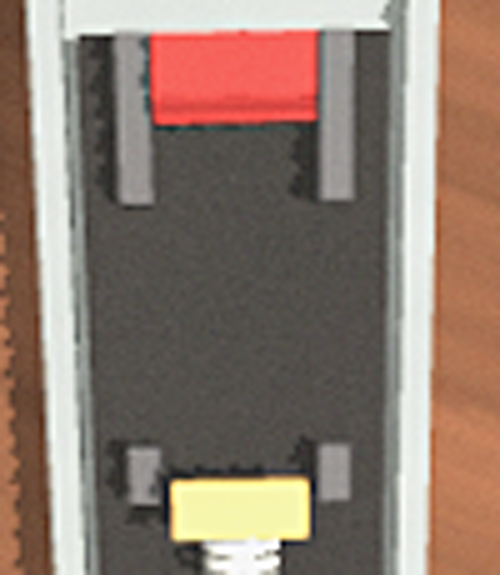

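```bash
cat > fit.py <<'E'
from h import *
import pickle
from scipy.optimize import least_squares
m=pickle.load(open("m3.pkl","rb"))
obs=[(-36,0,28,236,123),(-22,-16,28,153,203),(-22,16,28,318,199),(24,-16,28,160,447),(24,16,28,318,445),(35,-16,28,160,505),(35,16,28,318,499),(30,-13,37,170,479),(30,13,37,310,476)]
X=np.array([o[:3] for o in obs])/1000.;U=np.array([o[3:] for o in obs])/5.+[210,45]
def pts(q,X):
    c,s=np.cos(q[2]),np.sin(q[2])
    return np.c_[q[0]+c*X[:,0]-s*X[:,1],q[1]+s*X[:,0]+c*X[:,1],X[:,2]]
r=least_squares(lambda q:(proj(m,pts(q,X))-U).ravel(),[.56,.017,.39],loss="soft_l1",f_scale=.5)
print(r.x,np.degrees(r.x[2]));print(r.fun.reshape(-1,2).round(2))
np.save("pocket.npy",r.x)
E
python3 fit.py; python3 - <<'E'
from h import *
import pickle
m=pickle.load(open("m3.pkl","rb"))
# shoe far end corners / near end in w3z coords, z=18 top
for px in [(233,493),(411,490),(250,0),(374,0)]:
    print(deproj(m,np.array(px)/2.5+[130,0],.018))
s,p,Rm=state()
# expected held block projection: front tongue rear etc
X=[]
for x,z in [(-40,-7),(-40,-13),(-28,13),(-28,-7)]:
    for y in(-14,14): X.append(p+Rm@(np.array([x,11.2-z,y])/1000))
print(((proj(m,np.array(X))-[130,0])*2.5).round(1).tolist())
E
```

```text
[0.56591346 0.01800942 0.39660702] 22.723908216520453
[[-0.22 -0.11]
 [-0.19 -0.09]
 [ 0.34  0.16]
 [-0.26 -0.13]
 [ 0.19 -0.24]
 [ 0.04 -0.7 ]
 [ 0.16  0.  ]
 [ 0.6   0.55]
 [-0.71  0.73]]
[[0.66653051 0.01822012 0.018     ]]
[[0.6361979  0.09020899 0.018     ]]
[[ 0.48580395 -0.04141151  0.018     ]]
[[0.46890164 0.0008168  0.018     ]]
[[250.2, 423.6], [369.0, 423.6], [252.2, 418.4], [367.1, 418.3], [243.9, 498.6], [375.0, 498.6], [251.4, 472.5], [367.9, 472.5]]
```

```bash
cat >> h.py <<'E'
def tgt(phi,Bx,Bz,off=(-1.0,11.2),q=None,By=0):
    """TCP pose for block front-bottom edge at pocket x=Bx, height Bz above floor (mm), tilt phi rad"""
    q=np.load("pocket.npy") if q is None else q
    c,s=np.cos(phi),np.sin(phi)
    X=np.array([c,-s]);Z=np.array([s,c]);B=np.array([Bx,Bz])
    C=B-40*X+13*Z; T=C+off[1]*Z-off[0]*X
    T=T/1000
    yaw=q[2]
    return np.array([q[0]+np.cos(yaw)*T[0]-np.sin(yaw)*By/1000,q[1]+np.sin(yaw)*T[0]+np.cos(yaw)*By/1000,T[1]+.020]),Rtool(yaw,phi)
def inv(p,Rm,off=(-1.0,11.2)):
    """from TCP pose: phi, yaw err deg, roll, B in pocket (mm): x,y,z"""
    q=np.load("pocket.npy");F=R.from_euler('z',q[2]).as_matrix()
    X=Rm[:,0];Z=-Rm[:,1]
    C=p-off[1]/1000*Z+off[0]/1000*X
    B=C+.040*X-.013*Z
    b=F.T@(B-np.array([q[0],q[1],.020]))*1000
    x=F.T@X; zz=F.T@Rm[:,2]
    A=b+6*(F.T@Z); Rr=b-80*x
    return dict(phi=round(float(np.arcsin(-x[2])),4),yawerr=round(float(np.degrees(np.arctan2(x[1],x[0]))),2),roll=round(float(np.degrees(zz[2])),2),B=b.round(2).tolist(),Ax=round(A[0],2),rear=Rr.round(2).tolist(),fpocket=(F.T@robot.read_state()["force"]).round(2).tolist())
E
python3 - <<'E'
from h import *
q=np.load("pocket.npy");q[2]=np.radians(22.5);np.save("pocket.npy",q)
s,p,Rm=state();print(inv(p,Rm))
a,Ra=tgt(.36,15,60); print(a)
show(plan(p,Rm,a,Ra)); 
E
```

```text
{'phi': -0.002, 'yawerr': -0.66, 'roll': 0.02, 'B': [111.63, -4.63, 127.19], 'Ax': np.float64(111.62), 'rear': [31.64, -3.71, 127.03], 'fpocket': [-0.06, -0.47, -3.81]}
[0.55392618 0.01304413 0.1163874 ]
0 -0.0171, 0.0109, 0.0006, -0.03, -0.13, 4.15
1 -0.0163, 0.0122, 0.0007, -0.03, -0.13, 4.15
2 -0.0154, 0.0133, 0.0007, -0.03, -0.13, 4.15
3 -0.0144, 0.0144, 0.0008, -0.03, -0.13, 4.15
4 -0.0133, 0.0154, 0.0008, -0.03, -0.13, 4.15
```

Emit:
carry_out --motion '[-0.017,0.011,0.001,0,-0.15,4.15,-0.9,-0.016,0.012,0.001,0,-0.15,4.15,-0.9,-0.0155,0.0135,0.001,0,-0.1,4.15,-0.9,-0.0145,0.0145,0.001,0,-0.1,4.15,-0.9,-0.0135,0.0155,0.001,0,-0.1,4.15,-0.9]'

```text
t: 7.1
tool_pos: [0.5539, 0.0168, 0.1199]
orientation: [-1.604, -0.028, 0.591]
force: [-0.5, 0.2, -4.4]
opening: 0.0272
```

Emit:
carry_out --motion '[0,0,0,0,0,0,-0.9,0,0,0,0,0,0,-0.9,0,0,0,0,0,0,-0.9,0,0,0,0,0,0,-0.9,0,0,0,0,0,0,-0.9]'

```text
t: 7.6
tool_pos: [0.555, 0.0191, 0.1199]
orientation: [-1.603, -0.034, 0.589]
force: [-0.3, -0.4, -4.1]
opening: 0.0281
```

```bash
python3 - <<'E'
from h import *
s,p,Rm=state();print(inv(p,Rm),s["dq"].round(3))
a,Ra=tgt(.36,17,25)
show(plan(p,Rm,a,Ra)); 
im=imaging.read_camera("wrist");cv2.imwrite("pics/w4.png",im)
E
```

```text
{'phi': 0.3559, 'yawerr': 0.28, 'roll': -0.1, 'B': [18.49, 5.22, 63.62], 'Ax': np.float64(20.58), 'rear': [-56.5, 4.85, 91.49], 'fpocket': [-0.44, -0.26, -4.15]} [ 0.001 -0.013 -0.005  0.002 -0.009 -0.001]
0 0.0024, 0.0073, -0.0010, 0.04, 0.05, 0.05
1 0.0024, 0.0073, -0.0010, 0.04, 0.05, 0.05
2 0.0024, 0.0073, -0.0010, 0.04, 0.05, 0.05
3 0.0024, 0.0073, -0.0010, 0.04, 0.05, 0.05
4 0.0025, 0.0073, -0.0010, 0.04, 0.05, 0.05
```

View pics/w4.png

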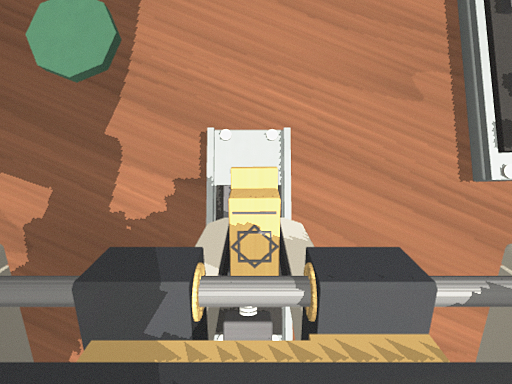

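Emit:
carry_out --motion '[0.002,0.007,-0.0015,0,0,0.1,-0.9,0.002,0.007,-0.0015,0,0,0.1,-0.9,0.002,0.007,-0.001,0,0,0,-0.9,0.002,0.006,-0.001,0,0,0,-0.9,0,0,0,0,0,0,-0.9]'

```text
t: 8.15
tool_pos: [0.5557, 0.0128, 0.0898]
orientation: [-1.604, -0.032, 0.59]
force: [-0.4, -0.1, -3.8]
opening: 0.0277
```

```bash
python3 - <<'E'
from h import *
s,p,Rm=state();print(inv(p,Rm),s["dq"].round(3))
a,Ra=tgt(.36,19,3)
show(plan(p,Rm,a,Ra)); 
im=imaging.read_camera("wrist");cv2.imwrite("pics/w5.png",im)
im2=imaging.read_camera("scene")
cv2.imwrite("pics/s5.png",cv2.resize(im2[170:290,210:330],None,fx=5,fy=5,interpolation=cv2.INTER_CUBIC))
E
```

```text
{'phi': 0.3579, 'yawerr': 0.24, 'roll': -0.12, 'B': [16.59, -0.85, 33.43], 'Ax': np.float64(18.69), 'rear': [-58.34, -1.16, 61.45], 'fpocket': [-0.38, 0.03, -3.83]} [ 0.     0.    -0.003  0.001  0.005  0.001]
0 0.0026, 0.0055, 0.0002, 0.04, 0.04, 0.02
1 0.0026, 0.0055, 0.0002, 0.04, 0.04, 0.02
2 0.0026, 0.0055, 0.0002, 0.04, 0.04, 0.02
3 0.0026, 0.0055, 0.0002, 0.04, 0.04, 0.02
4 0.0026, 0.0055, 0.0002, 0.04, 0.04, 0.02
```

View pics/w5.png

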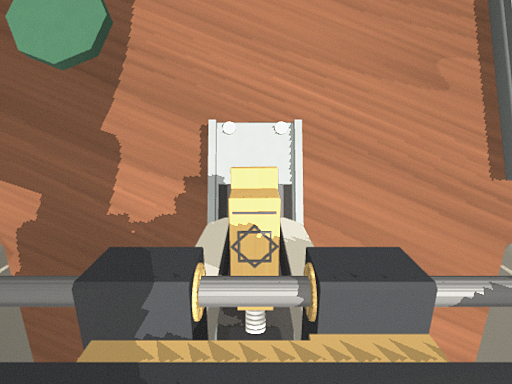

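View pics/s5.png

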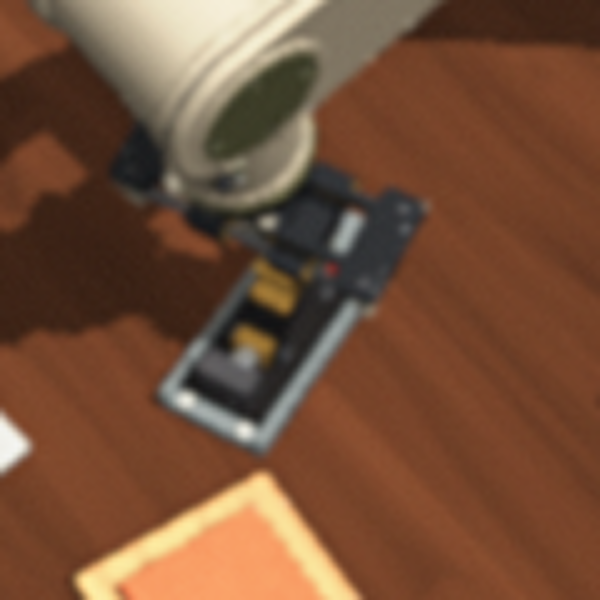

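Emit:
carry_out --motion '[0.003,0.006,0.0005,0,0,0.05,-0.9,0.003,0.006,0.0005,0,0,0.05,-0.9,0.003,0.006,0,0,0,0,-0.9,0.002,0.005,0,0,0,0,-0.9,0,0,0,0,0,0,-0.9]'

```text
t: 8.75
tool_pos: [0.5585, 0.0151, 0.0636]
orientation: [-1.604, -0.032, 0.59]
force: [0.6, 0.5, -4.7]
opening: 0.0275
```

```bash
python3 - <<'E'
from h import *
s,p,Rm=state();print(inv(p,Rm),s["dq"].round(3))
a,Ra=tgt(.36,20,1.5)
show(plan(p,Rm,a,Ra)); 
E
```

```text
{'phi': 0.3577, 'yawerr': 0.24, 'roll': -0.17, 'B': [20.11, 0.2, 7.27], 'Ax': np.float64(22.21), 'rear': [-54.82, -0.12, 35.27], 'fpocket': [0.76, 0.28, -4.65]} [ 0.001 -0.001 -0.006 -0.001  0.005 -0.   ]
0 0.0004, 0.0011, -0.0000, 0.05, 0.05, 0.03
1 0.0004, 0.0011, -0.0000, 0.05, 0.05, 0.03
2 0.0004, 0.0011, -0.0000, 0.05, 0.05, 0.03
3 0.0004, 0.0011, -0.0000, 0.05, 0.05, 0.03
4 0.0004, 0.0011, -0.0000, 0.05, 0.05, 0.03
```

Emit:
carry_out --motion '[0.001,0.0025,0,0.1,0.1,0.05,-0.9,0.001,0.002,0,0.1,0.1,0.05,-0.9,0,0.001,0,0,0,0,-0.9,0,0,0,0,0,0,-0.9,0,0,0,0,0,0,-0.9]'

```text
t: 9.25
tool_pos: [0.5587, 0.015, 0.0575]
orientation: [-1.602, -0.027, 0.588]
force: [0.7, 0.5, -3.8]
opening: 0.0276
```

```bash
python3 - <<'E'
from h import *
s,p,Rm=state();print(inv(p,Rm),s["dq"].round(3))
im=imaging.read_camera("wrist");cv2.imwrite("pics/w6.png",im[60:360,130:400])
E
```

```text
{'phi': 0.3593, 'yawerr': 0.0, 'roll': -0.05, 'B': [20.2, -0.05, 1.14], 'Ax': np.float64(22.31), 'rear': [-54.69, -0.05, 29.27], 'fpocket': [0.81, 0.18, -3.76]} [ 0.001 -0.001 -0.001 -0.     0.001  0.002]
```

View pics/w6.png

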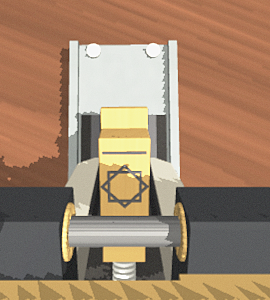

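Emit:
carry_out --motion '[0.003,-0.001,0,0,0,0,-0.9,0.003,-0.001,0,0,0,0,-0.9,0.002,-0.0008,0,0,0,0,-0.9,0,0,0,0,0,0,-0.9,0,0,0,0,0,0,-0.9]'

```text
t: 9.8
tool_pos: [0.5678, 0.0187, 0.0579]
orientation: [-1.603, -0.028, 0.587]
force: [0.1, 1.3, -4.2]
opening: 0.0276
```

```bash
python3 - <<'E'
from h import *
s,p,Rm=state();print(inv(p,Rm),s["dq"].round(3))
E
```

```text
{'phi': 0.3581, 'yawerr': 0.0, 'roll': -0.08, 'B': [30.07, -0.17, 1.55], 'Ax': np.float64(32.17), 'rear': [-44.86, -0.18, 29.59], 'fpocket': [0.6, 1.17, -4.16]} [ 0.001  0.002 -0.005  0.     0.001 -0.001]
```

Emit:
carry_out --motion '[0.0012,-0.0003,0,0,0,0,-0.9,0,0,0,0,0,0,-0.9,0,0,0,0,0,0,-0.9,0,0,0,0,0,0,-0.9,0,0,0,0,0,0,-0.9]'

```text
t: 10.3
tool_pos: [0.5689, 0.0191, 0.0576]
orientation: [-1.602, -0.028, 0.588]
force: [0.3, -0.4, -3.7]
opening: 0.0278
```

Emit:
carry_out --motion '[0.0012,-0.0003,0,0,0,0,-0.9,0,0,0,0,0,0,-0.9,0,0,0,0,0,0,-0.9,0,0,0,0,0,0,-0.9,0,0,0,0,0,0,-0.9]'

```text
t: 10.8
tool_pos: [0.57, 0.0196, 0.0575]
orientation: [-1.602, -0.028, 0.588]
force: [-0.5, 0.8, -3.7]
opening: 0.0275
```

Emit:
carry_out --motion '[0.0012,-0.0003,0,0,0,0,-0.9,0,0,0,0,0,0,-0.9,0,0,0,0,0,0,-0.9,0,0,0,0,0,0,-0.9,0,0,0,0,0,0,-0.9]'

```text
t: 11.3
tool_pos: [0.5704, 0.0198, 0.0573]
orientation: [-1.602, -0.026, 0.589]
force: [0.1, 0.2, -2.6]
opening: 0.027
```

```bash
python3 - <<'E'
from h import *
s,p,Rm=state();print(inv(p,Rm),s["dq"].round(3))
E
```

```text
{'phi': 0.3606, 'yawerr': -0.01, 'roll': -0.06, 'B': [32.79, -0.13, 0.89], 'Ax': np.float64(34.91), 'rear': [-42.06, -0.12, 29.12], 'fpocket': [0.18, 0.18, -2.61]} [ 0.003 -0.001 -0.    -0.002  0.001 -0.   ]
```

Emit:
carry_out --motion '[0.0015,-0.0007,0,0,0,0,-0.9,0,0,0,0,0,0,-0.9,0,0,0,0,0,0,-0.9,0,0,0,0,0,0,-0.9,0,0,0,0,0,0,-0.9]'

```text
t: 11.8
tool_pos: [0.5709, 0.02, 0.0573]
orientation: [-1.602, -0.023, 0.591]
force: [-2.5, -1.5, -2.4]
opening: 0.0277
```

Emit:
carry_out --motion '[0.0015,-0.0007,0,0,0,0,-0.9,0,0,0,0,0,0,-0.9,0,0,0,0,0,0,-0.9,0,0,0,0,0,0,-0.9,0,0,0,0,0,0,-0.9]'

```text
t: 12.3
tool_pos: [0.572, 0.0205, 0.0573]
orientation: [-1.602, -0.022, 0.592]
force: [-4.3, -2.4, -2.2]
opening: 0.0276
```

```bash
python3 - <<'E'
from h import *
s,p,Rm=state();print(inv(p,Rm),s["dq"].round(3))
E
```

```text
{'phi': 0.365, 'yawerr': -0.03, 'roll': -0.03, 'B': [34.36, -0.1, 0.8], 'Ax': np.float64(36.5), 'rear': [-40.37, -0.07, 29.36], 'fpocket': [-4.86, -0.57, -2.2]} [-0.002 -0.001  0.002 -0.001  0.    -0.001]
```

Emit:
carry_out --motion '[0.002,-0.001,0,0,0,-0.1,-0.9,0.001,-0.0004,0,0,0,0,-0.9,0,0,0,0,0,0,-0.9,0,0,0,0,0,0,-0.9,0,0,0,0,0,0,-0.9]'

```text
t: 12.8
tool_pos: [0.5738, 0.0212, 0.0574]
orientation: [-1.602, -0.02, 0.593]
force: [-4.6, -2.2, -1.7]
opening: 0.0276
```

Emit:
carry_out --motion '[0.002,-0.001,0,0,0,-0.1,-0.9,0.001,-0.0004,0,0,0,0,-0.9,0,0,0,0,0,0,-0.9,0,0,0,0,0,0,-0.9,0,0,0,0,0,0,-0.9]'

```text
t: 13.3
tool_pos: [0.5751, 0.0217, 0.0574]
orientation: [-1.602, -0.017, 0.596]
force: [-5.3, -2.6, -1.4]
opening: 0.0279
```

```bash
python3 - <<'E'
from h import *
s,p,Rm=state();print(inv(p,Rm),s["dq"].round(3))
im=imaging.read_camera("wrist");cv2.imwrite("pics/w7.png",cv2.resize(im[60:360,130:400],None,fx=2,fy=2))
E
```

```text
{'phi': 0.37, 'yawerr': -0.06, 'roll': 0.02, 'B': [37.5, -0.08, 0.78], 'Ax': np.float64(39.67), 'rear': [-37.08, 0.0, 29.71], 'fpocket': [-5.91, -0.42, -1.36]} [ 0.    -0.001  0.001 -0.001  0.005 -0.001]
```

View pics/w7.png

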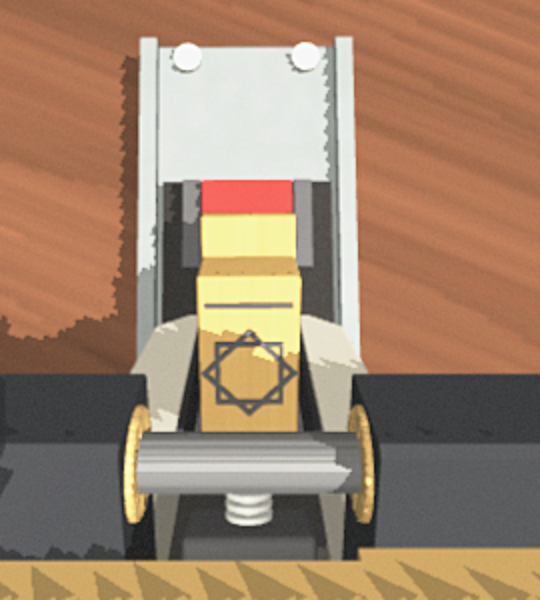

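Emit:
carry_out --motion '[0.0025,-0.001,0,0,0,-0.4,-0.9,0.0015,-0.0006,0,0,0,-0.2,-0.9,0,0,0,0,0,0,-0.9,0,0,0,0,0,0,-0.9,0,0,0,0,0,0,-0.9]'

```text
t: 13.85
tool_pos: [0.5762, 0.0222, 0.0573]
orientation: [-1.601, -0.019, 0.593]
force: [-5.9, -2.5, -1.0]
opening: 0.0275
```

Emit:
carry_out --motion '[0.002,-0.0008,0,0,0,-0.3,-0.9,0.001,-0.0004,0,0,0,-0.2,-0.9,0,0,0,0,0,0,-0.9,0,0,0,0,0,0,-0.9,0,0,0,0,0,0,-0.9]'

```text
t: 14.35
tool_pos: [0.5762, 0.0222, 0.0572]
orientation: [-1.6, -0.019, 0.591]
force: [-5.1, -3.0, -0.6]
opening: 0.0275
```

```bash
python3 - <<'E'
from h import *
s,p,Rm=state();print(inv(p,Rm),s["dq"].round(3))
E
```

```text
{'phi': 0.3657, 'yawerr': -0.13, 'roll': 0.11, 'B': [38.87, -0.07, 0.68], 'Ax': np.float64(41.02), 'rear': [-35.84, 0.09, 29.29], 'fpocket': [-5.9, -0.8, -0.58]} [-0.004 -0.001  0.003 -0.001  0.008 -0.   ]
```

Emit:
carry_out --motion '[0.002,-0.0009,0,0,0,-0.2,-0.9,0.002,-0.0009,0,0,0,-0.2,-0.9,0.0015,-0.0006,0,0,0,-0.1,-0.9,0.0015,-0.0006,0,0,0,-0.1,-0.9,0.001,-0.0004,0,0,0,-0.1,-0.9]'

```text
t: 14.85
tool_pos: [0.5797, 0.0237, 0.0572]
orientation: [-1.598, -0.019, 0.59]
force: [-9.1, -4.0, 0.4]
opening: 0.0274
```

```bash
python3 - <<'E'
from h import *
s,p,Rm=state();print(inv(p,Rm),s["dq"].round(3))
E
```

```text
{'phi': 0.3652, 'yawerr': -0.17, 'roll': 0.18, 'B': [42.69, -0.05, 0.67], 'Ax': np.float64(44.83), 'rear': [-32.03, 0.18, 29.25], 'fpocket': [-9.9, -0.21, 0.44]} [ 0.001  0.008 -0.009  0.     0.008  0.001]
```

```bash
cat >> h.py <<'E'
def step(phi,Ax,Bz,bias=0.8,By=0,lift=0.0):
    s,p,Rm=state();print(inv(p,Rm))
    a,Ra=tgt(phi,Ax-6*np.sin(phi),Bz,By=By)
    rows=plan(p,Rm,a,Ra)
    q=np.load("pocket.npy");f=np.array([np.cos(q[2]),np.sin(q[2]),0])
    Rc=Rm.copy()
    for r in rows:
        r[:3]+=Rc.T@(f*bias/1000+np.array([0,0,lift/1000])); Rc=Rc@R.from_rotvec(r[3:],degrees=True).as_matrix()
    show(rows)
E
python3 -c "
from h import *
step(.25,45.8,1.2,.8)"
```

```text
{'phi': 0.3652, 'yawerr': -0.17, 'roll': 0.18, 'B': [42.69, -0.05, 0.67], 'Ax': np.float64(44.83), 'rear': [-32.03, 0.18, 29.25], 'fpocket': [-9.9, -0.21, 0.44]}
0 0.0005, 0.0004, 0.0000, -0.05, -0.04, -1.32
1 0.0005, 0.0004, 0.0000, -0.05, -0.04, -1.32
2 0.0005, 0.0005, 0.0000, -0.05, -0.04, -1.32
3 0.0005, 0.0005, 0.0000, -0.05, -0.04, -1.32
4 0.0005, 0.0005, 0.0000, -0.05, -0.04, -1.32
```

Emit:
carry_out --motion '[0.0006,0.0003,0,-0.05,0,-1.4,-0.9,0.0006,0.0004,0,-0.05,0,-1.4,-0.9,0.0006,0.0005,0,-0.05,0,-1.4,-0.9,0.0006,0.0005,0,-0.05,0,-1.4,-0.9,0.0006,0.0005,0,-0.05,0,-1.4,-0.9]'

```text
t: 15.35
tool_pos: [0.5768, 0.0226, 0.0534]
orientation: [-1.589, -0.108, 0.502]
force: [-8.0, -3.6, -0.5]
opening: 0.0277
```

```bash
python3 -c "
from h import *
step(.15,46,1.2,.8)"
```

```text
{'phi': 0.2527, 'yawerr': -0.21, 'roll': 0.0, 'B': [43.53, -0.07, 0.26], 'Ax': np.float64(45.03), 'rear': [-33.93, 0.22, 20.26], 'fpocket': [-8.71, -0.25, -0.54]}
0 0.0006, 0.0004, -0.0000, -0.01, -0.04, -1.18
1 0.0006, 0.0004, -0.0000, -0.01, -0.04, -1.18
2 0.0006, 0.0004, -0.0000, -0.01, -0.04, -1.18
3 0.0006, 0.0004, -0.0000, -0.01, -0.04, -1.18
4 0.0005, 0.0004, -0.0000, -0.01, -0.04, -1.18
```

Emit:
carry_out --motion '[0.0009,0.0002,0,0,-0.04,-1.2,-0.9,0.0009,0.0003,0,0,-0.04,-1.2,-0.9,0.0009,0.0003,0,0,-0.04,-1.2,-0.9,0.0009,0.0003,0,0,-0.04,-1.2,-0.9,0.0009,0.0003,0,0,-0.04,-1.2,-0.9]'

```text
t: 15.85
tool_pos: [0.5746, 0.0216, 0.0501]
orientation: [-1.574, -0.185, 0.431]
force: [-8.3, -3.3, -0.4]
opening: 0.0274
```

```bash
python3 -c "
from h import *
step(.06,46.3,.8,.8)
im=imaging.read_camera('wrist');cv2.imwrite('pics/w8.png',cv2.resize(im[60:360,130:400],None,fx=2,fy=2))
"
```

```text
{'phi': 0.1577, 'yawerr': -0.04, 'roll': 0.1, 'B': [44.14, -0.03, 0.12], 'Ax': np.float64(45.08), 'rear': [-34.87, 0.03, 12.69], 'fpocket': [-8.93, 0.1, -0.41]}
0 0.0007, 0.0005, 0.0000, -0.02, -0.01, -1.12
1 0.0007, 0.0005, 0.0000, -0.02, -0.01, -1.12
2 0.0007, 0.0005, 0.0000, -0.02, -0.01, -1.12
3 0.0007, 0.0005, 0.0000, -0.02, -0.01, -1.12
4 0.0007, 0.0005, 0.0000, -0.02, -0.01, -1.12
```

View pics/w8.png

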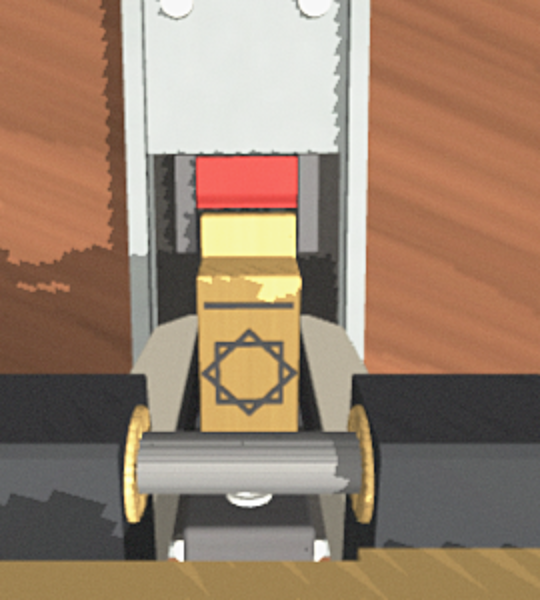

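Emit:
carry_out --motion '[0.0018,-0.0004,0,0,0,0,-0.9,0.0016,-0.0003,0,0,0,0,-0.9,0.0014,0,0,0,0,-0.8,-0.9,0.0013,0.0003,0,0,0,-1,-0.9,0.0013,0.0003,0,0,0,-1,-0.9]'

```text
t: 16.4
tool_pos: [0.5748, 0.0216, 0.0487]
orientation: [-1.567, -0.212, 0.403]
force: [-9.5, -3.8, 3.5]
opening: 0.0278
```

```bash
python3 -c "
from h import *
step(.02,46.5,.6,.9)
"
```

```text
{'phi': 0.1221, 'yawerr': -0.08, 'roll': 0.19, 'B': [45.33, -0.04, -0.04], 'Ax': np.float64(46.06), 'rear': [-34.08, 0.06, 9.7], 'fpocket': [-10.29, 0.1, 3.5]}
0 0.0006, 0.0006, 0.0000, -0.04, -0.02, -1.17
1 0.0006, 0.0006, 0.0000, -0.04, -0.02, -1.17
2 0.0006, 0.0006, 0.0000, -0.04, -0.02, -1.17
3 0.0006, 0.0006, 0.0000, -0.04, -0.02, -1.17
4 0.0006, 0.0006, 0.0000, -0.04, -0.02, -1.17
```

Emit:
carry_out --motion '[0.0009,0.0002,0,0,0,-1.2,-0.9,0.0009,0.0004,0,0,0,-1.2,-0.9,0.0009,0.0005,0,0,0,-1.2,-0.9,0.0009,0.0005,0,0,0,-1.2,-0.9,0.0009,0.0005,0,0,0,-1,-0.9]'

```text
t: 16.9
tool_pos: [0.5725, 0.0206, 0.0453]
orientation: [-1.551, -0.281, 0.332]
force: [-9.1, -2.5, 1.7]
opening: 0.0276
```

```bash
python3 -c "
from h import *
step(.0,46,.2,.5)
s,p,Rm=state();print(s['wrist_torque'])
im=imaging.read_camera('wrist');cv2.imwrite('pics/w9.png',cv2.resize(im[60:360,130:400],None,fx=2,fy=2))
"
```

```text
{'phi': 0.0318, 'yawerr': -0.1, 'roll': 0.25, 'B': [45.32, -0.06, -0.09], 'Ax': np.float64(45.51), 'rear': [-34.64, 0.07, 2.45], 'fpocket': [-9.37, 1.2, 1.68]}
0 0.0005, 0.0002, 0.0000, -0.05, -0.02, -0.36
1 0.0005, 0.0002, 0.0000, -0.05, -0.02, -0.36
2 0.0005, 0.0002, 0.0000, -0.05, -0.02, -0.36
3 0.0005, 0.0002, 0.0000, -0.05, -0.02, -0.36
4 0.0005, 0.0002, 0.0000, -0.05, -0.02, -0.36
[-0.56225165  1.49719124 -0.0176494 ]
```

View pics/w9.png

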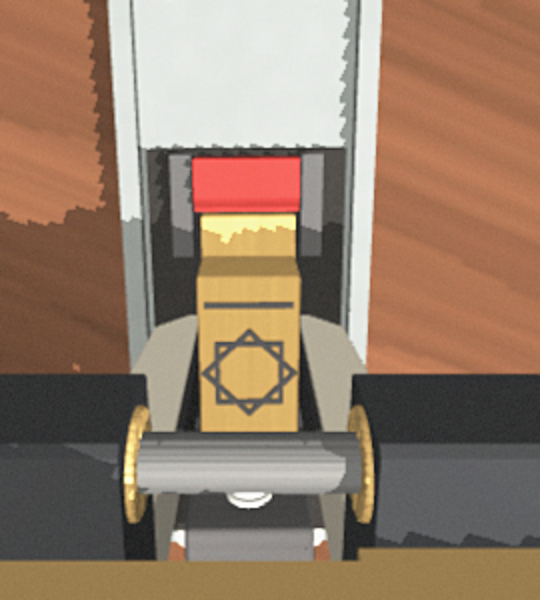

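Emit:
carry_out --motion '[0.0005,0.0002,0,-0.05,0,-0.5,-0.9,0.0005,0.0002,0,-0.05,0,-0.5,-0.9,0.0003,0.0002,0,-0.05,0,-0.5,-0.9,0,0.0002,0,-0.05,0,-0.4,-0.9,0,0,0,0,0,-0.2,-0.9]'

```text
t: 17.45
tool_pos: [0.5699, 0.0197, 0.0443]
orientation: [-1.548, -0.306, 0.307]
force: [-5.6, -2.8, -1.1]
opening: 0.0276
```

```bash
python3 -c "
from h import *
step(.0,45,.0,.2)
"
```

```text
{'phi': 0.0007, 'yawerr': -0.1, 'roll': 0.08, 'B': [43.29, -0.04, 0.07], 'Ax': np.float64(43.3), 'rear': [-36.71, 0.1, 0.12], 'fpocket': [-6.3, -0.46, -1.09]}
0 0.0005, 0.0000, 0.0000, -0.02, -0.02, -0.01
1 0.0005, 0.0000, 0.0000, -0.02, -0.02, -0.01
2 0.0005, 0.0000, 0.0000, -0.02, -0.02, -0.01
3 0.0005, 0.0000, 0.0000, -0.02, -0.02, -0.01
4 0.0005, 0.0000, 0.0000, -0.02, -0.02, -0.01
```

Emit:
carry_out --motion '[-0.0004,0,0,0,0,0,-0.9,-0.0004,0,0,0,0,0,-0.9,-0.0002,0,0,0,0,0,-0.9,0,0,0,0,0,0,-0.9,0,0,0,0,0,0,-0.9]'

```text
t: 17.95
tool_pos: [0.567, 0.0184, 0.0444]
orientation: [-1.548, -0.303, 0.311]
force: [-4.4, -1.8, -2.0]
opening: 0.0277
```

```bash
python3 -c "
from h import *
step(.0,40,.0,0)
im=imaging.read_camera('wrist');cv2.imwrite('pics/w10.png',cv2.resize(im[60:360,130:400],None,fx=2,fy=2))
"
```

```text
{'phi': 0.0045, 'yawerr': -0.08, 'roll': 0.08, 'B': [40.03, -0.09, 0.04], 'Ax': np.float64(40.05), 'rear': [-39.97, 0.03, 0.39], 'fpocket': [-4.75, 0.02, -2.0]}
0 -0.0000, 0.0000, 0.0000, -0.02, -0.02, -0.05
1 -0.0000, 0.0000, 0.0000, -0.02, -0.02, -0.05
2 -0.0000, 0.0000, 0.0000, -0.02, -0.02, -0.05
3 -0.0000, 0.0000, 0.0000, -0.02, -0.02, -0.05
4 -0.0000, 0.0000, 0.0000, -0.02, -0.02, -0.05
```

View pics/w10.png

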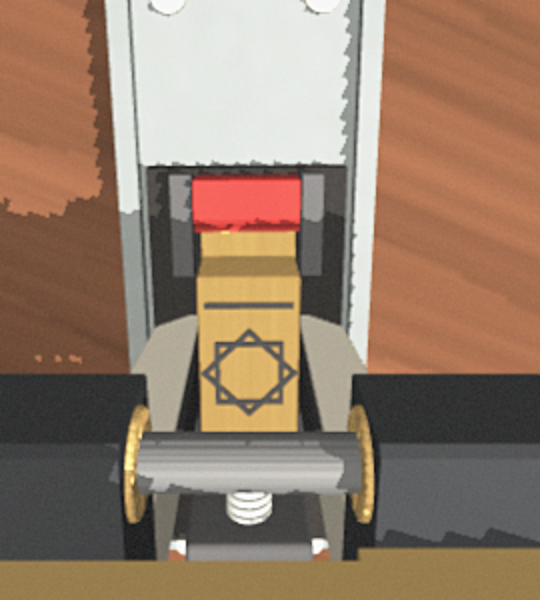

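The tongue is under the red lip and at the wall. I release and withdraw straight up.

Emit:
carry_out --motion '[0,0,0,0,0,0,0,0,0,0,0,0,0,0,0,0,0,0,0,0,0,0,0,0,0,0,0,0,0,0,0,0,0,0,0]'

```text
t: 18.5
tool_pos: [0.5716, 0.019, 0.048]
orientation: [-1.55, -0.311, 0.303]
force: [-0.7, -0.0, 0.3]
opening: 0.0463
```

```bash
python3 -c "
from h import *
s,p,Rm=state();print(p,s['force'],s['opening'],s['dq'].round(3))
im=imaging.read_camera('wrist');cv2.imwrite('pics/w11.png',cv2.resize(im[60:360,130:400],None,fx=2,fy=2))
"
```

```text
[0.57157792 0.01897497 0.04803907] [-0.69092826 -0.04521548  0.2698032 ] 0.04631545137639893 [ 0.    -0.002 -0.005  0.001 -0.002  0.001]
```

View pics/w11.png

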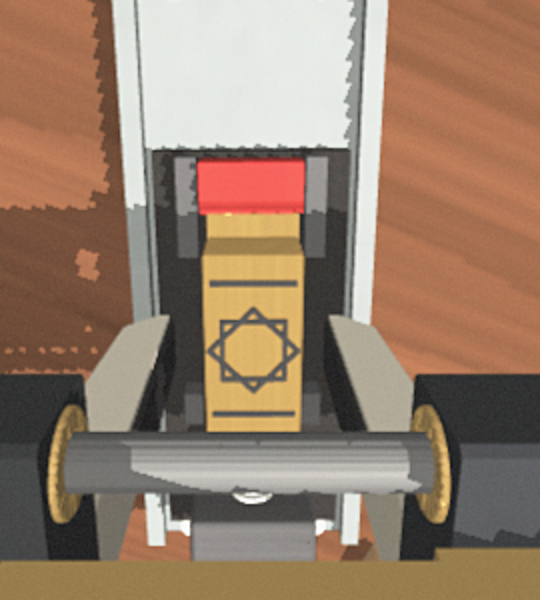

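Block stays caught under the lip with the fingers clear either side. Raise the tool and take a full look.

Emit:
carry_out --motion '[0,-0.015,0,0,0,0,0,0,-0.02,0,0,0,0,0,0,-0.03,0,0,0,0,0,0,-0.03,0,0,0,0,0,0,-0.03,0,0,0,0,0]'

```text
t: 19.05
tool_pos: [0.5673, 0.0193, 0.1754]
orientation: [-1.547, -0.304, 0.31]
force: [1.5, 0.2, 0.0]
opening: 0.0467
```

Emit:
carry_out --motion '[0.02,0,0,0,0,0,0,0.02,0,0,0,0,0,0,0.01,0,0,0,0,0,0,0,0,0,0,0,0,0,0,0,0,0,0,0,0]'

```text
t: 19.55
tool_pos: [0.6196, 0.0386, 0.1904]
orientation: [-1.551, -0.318, 0.297]
force: [-1.3, -0.5, 0.3]
opening: 0.0463
```

```bash
python3 -c "
from h import *
s,p,Rm=state();print(p,s['force'])
m=imaging.camera_model('wrist')
im=imaging.read_camera('wrist');cv2.imwrite('pics/w12.png',cv2.resize(im[20:270,130:400],None,fx=2.2,fy=2.2))
q=np.load('pocket.npy');c,n=np.cos(q[2]),np.sin(q[2])
X=np.array([[-28,-14,46],[-28,14,46],[28,-14,46],[28,14,46]])/1000
P=np.c_[q[0]+c*X[:,0]-n*X[:,1],q[1]+n*X[:,0]+c*X[:,1],X[:,2]]
print('pred body top corners in picture',((proj(m,P)-[130,20])*2.2).round(0).tolist())
"
```

```text
[0.61958403 0.03861088 0.19041991] [-1.30650551 -0.454428    0.25864401]
pred body top corners in picture [[246.0, 162.0], [310.0, 162.0], [248.0, 289.0], [308.0, 289.0]]
```

View pics/w12.png

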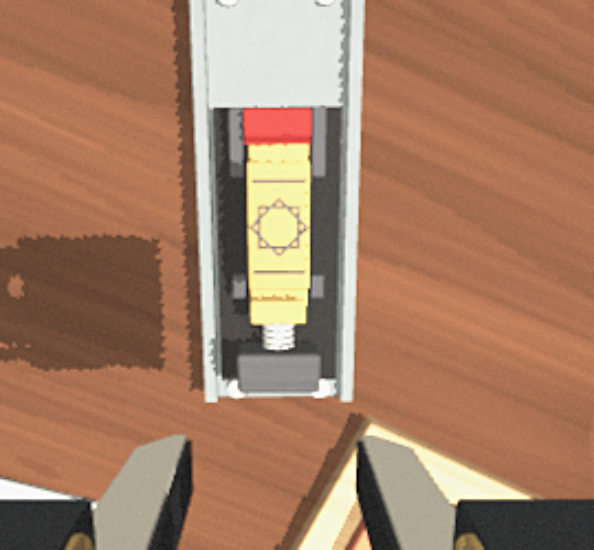

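The body's top corners are at (247,161), (311,161), (249,290) and (309,290). Each is within about 1 px of the prediction for a flat, fully loaded block. The rear tongue is under the red lip and the front is in the cup, so I hand in.

```bash
python3 -c "
from plant import robot
print(robot.close_job())"
```

```text
the job is handed in; nothing more can be done
None
```

The stamp block is loaded in the smaller grey shoe, star face up, and the job is handed in. It took about 20 s of the 64 s allowed. `close_job` gave no verdict.

- **Insertion:** I gripped the block across its width and tipped it 0.36 rad, front end down. I felt the cup where the camera fit had put it, with the pocket offset d at about +7 mm. I pushed the cup in about 10 to 11 mm, at 9 to 10 N, then swung the rear down past the lip and eased the block back to the red wall. I then let go and lifted clear.
- **Final camera check:** The body's corners match a flat block centred in the pocket to within about 1 px. The rear tongue is under the red lip and nothing touches the block.
- **Forces:** The largest wrist force I read was about 11 N; readings came only after each move call, so brief peaks between them were not seen.
- **Disagreement:** At one point the force suggested the cup was pushed in 11.5 mm, while the position gave 9.8 mm. I put this down to friction where the block's front edge rubbed the rubber floor.
- **Not checked:** I did not measure whether the other things on the bench stayed put. The arm stayed clear of them, and I felt no unexpected contact.

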